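# Put two sets of cutter tooling back on their storage pins in spindle order

## Robot

A 7-joint arm with a two-finger parallel gripper is mounted at the origin on the work surface. World frame = base frame: x ahead of the robot, y to its left, z up, the work surface at z = 0. Lengths are in mm, angles in rad, forces in N, time in s.
With the tool pointing down it reaches from about 400 to 850 mm from the base axis. Payload 4.4 kg.
Tool frame: the origin (TCP) lies between the finger pads; the fingertips stand 17 mm ahead of it and the grasp point (between the pads) lies 2 mm behind it; z points along the fingers, y is the line along which they close (so a half turn about z gives the same grasp; the last joint's range is limited). The gripper opens to 94 mm and grips with 3 to 60 N. Pads are 16 mm wide; open, the fingers measure 119 mm over their backs; the gripper's body (75 mm by 177 mm) begins 78 mm behind the grasp point.
Start: joints at [1.267, 0.628, 0.038, 1.517, -0.027, 0.996, -0.02], TCP at [153.145, -631.716, 222.478] pointing down, gripper open.
Joint ranges: [-3.06, 3.06], [-0.37, 2.12], [-1.25, 1.32], [0.18, 2.47], [-1.1, 4.24], [0.23, 1.98], [-2.94, 2.94]. Speed limits (rad/s): [2.57, 2.57, 3.14, 3.14, 3.14, 3.14, 3.14].

## Interface

Orientations are given as a rotation vector (axis times angle).
In Python, from plant import manip, cams, ticket gives the robot as it stands.
- The arm moves only by the tool apply_moves, never from a script. Its argument "commands" is a list of rows, each an object with "linear": the shift along the tool's x, y, z in cm, a list of three; "rotation": the turn, a rotation vector about the tool's x, y, z in degrees, a list of three; "fingers": the finger opening in cm, from 0 to 9.4. A call has 1 to 8 rows; each row shifts and turns the commanded pose from where the row before left it, along the tool's axes as they then stand; what a row does not reach is not made up. A row lasts 1/8 s, in which the tool goes at most 62.5 mm and 10.7 degrees, less where a joint would pass 70% of its speed; a pose out of reach is approached as far as the arm can. A call is refused whole if a number of a shift passes 6.25 or a number of a turn 10.7, either way. A call with a gripper value outside its range is refused whole. The fingers move at their own pace and stop on an object; "newtons" is the grip in N (left out, the last holds). Time passes only in rows, so rows that do not move let the fingers close. It gives the time, the measured TCP pose, the force, the opening and the grip force at its end, in the units of the state.
- manip.read_state(): the state, without advancing time (a new reading comes with each control period).
- cams.grab_frame(name): name is "side" or "top"; returns a dict with "image" (400x640x3 uint8, red, green, blue), "fx", "fy", "cx", "cy" (pixels), "view" (4x4, takes a point from world to camera coordinates). Camera axes: x right, y down, z forward; pixel columns grow to the right and rows downward; lengths in mm; the calibration is good to about 2 mm. A picture is of the moment at which its call begins. There is no depth.
- ticket.hand_in(): hands the job in; it is judged then, once.
The state is a dict: "t": time; "joints": joint angles; "qd": joint speeds; "joint_torque": joint torques, N m; "ee_pos": TCP position; "tcp_rot": TCP orientation; "contact_force": force on the tool from outside, world axes, zero at the start; "ft_torque": the same for the moment, N m; "gripper_width": finger opening in mm; "grasp_force": force on a finger pad.
Only numpy, scipy, OpenCV 4.12 (cv2) and the standard library are available. Lean on these libraries where they do the work, as an engineer would, in place of code of your own. Each camera call takes 0.05 s, during which the arm holds its last target. There are 200 camera calls.

## Task

Put the two sets of cutter tooling away on their storage pins, stacked in the order they go on the machine: on the tall pin (square base) the tall narrow collar at the bottom, then the toothed grooving cutter with its hub upwards, then the wide flat collar; on the short pin (round base) the trimming cutter head, then the hexagon nut on top of it. Lower each piece down its pin until it sits flat and let go; do not drop it down the pin. The dial gauge standing among them has been zeroed, so leave it where it stands.

Things in the scene. Friction and masses are not known exactly. Their poses are not given: they have to be found in the camera images.
- tall_collar: loose steel spacer collar, the tall narrow one: plain tube, outside diameter 44 mm, bore 30 mm, 32 mm high, about 0.19 kg, standing upright on the bench. Origin: centre of its underside, z up. Goes on the tall pin, first (bottom).
- grooving_cutter: loose steel grooving cutter lying hub up: disc 8 mm thick, 101 mm across its six teeth (dark tips, 10 mm high), with a round hub, outside diameter 44 mm, that rises 16 mm above the disc (24 mm in all); bore 30 mm right through; 0.5 kg. Pick it by the hub from above, fingers over the disc. Origin: centre of its underside, z up. Goes on the tall pin, second, hub up.
- wide_collar: loose steel spacer collar, the wide flat one: plain ring, outside diameter 58 mm, bore 30 mm, 12 mm high, about 0.17 kg, lying flat. Origin: centre of its underside, z up. Goes on the tall pin, third (top), on the cutter's hub.
- trim_head: loose aluminium trimming cutter head: squat cylinder, outside diameter 60 mm, 30 mm high, bore 30 mm, four knives in dark slots down its side (they stand out under 1 mm; grip anywhere), 0.28 kg, standing upright. Origin: centre of its underside, z up. Goes on the short pin, first (bottom).
- hex_nut: loose dark steel hexagon nut: 46 mm across the flats (53 mm over the corners), 24 mm high, smooth hole 29 mm (slides over the pin, no screwing), 0.22 kg, lying flat. Origin: centre of its underside, z up. Its x axis is square to one pair of flats; the others are 60 degrees on. Goes on the short pin, on the trimming head.
- tall_stand: fixed stand with the TALL pin: black square base 80 x 80 mm, 12 mm thick, with an upright white plastic pin of diameter 22 mm at its centre, straight up to 82 mm above the bench, then tapering to 10 mm at its tip, 92 mm above the bench. Origin: underside of the base, on the pin's axis, z up. The pieces' undersides come to 12 (tall collar), 44 (grooving cutter) and 68 mm (wide collar) above it.
- short_stand: fixed stand with the SHORT pin: black round base 84 mm across, 12 mm thick, with an upright white plastic pin of diameter 22 mm at its centre, straight up to 62 mm above the bench, then tapering to 10 mm at its tip, 72 mm above the bench. Origin: underside of the base, on the pin's axis, z up. The pieces' undersides come to 12 (trimming head) and 42 mm (nut) above it.
- gauge: bystander, to be left alone: loose dial gauge on an aluminium foot 34 x 62 x 22 mm, with a round 40 mm dial above it, 86 mm high in all, 0.4 kg. Origin: centre of the foot's underside; its dial faces along -x, the foot is long along y.
Mind the look-alikes: they are no part of the job. What is shaped like the grooving_cutter but brown or yellow is not meant. What is shaped like the hex_nut but blue or purple is not meant.

How it is judged (in metres and radians):
At the end, for the whole second after the job is handed in: On the tall pin, from the bottom: tall collar, grooving cutter (hub up), wide collar; on the short pin: trimming head, then the hexagon nut. Each within 8 mm of the pin's axis, its underside within 4 mm of its proper height in the stack, level within 0.1 rad, released and at rest (horizontal distance between each of tall_collar, grooving_cutter, wide_collar and tall_stand below 0.008 m and z of tall_collar in the frame of tall_stand between 0.008 and 0.016 m and angle between each of tall_collar, grooving_cutter, wide_collar, trim_head, hex_nut's own z axis and vertical below 0.1 rad and linear speed of each of tall_collar, grooving_cutter, wide_collar, trim_head, hex_nut below 0.02 m/s and angular speed of each of tall_collar, grooving_cutter, wide_collar, trim_head, hex_nut below 0.2 rad/s and z of grooving_cutter in the frame of tall_stand between 0.04 and 0.048 m and z of wide_collar in the frame of tall_stand between 0.064 and 0.072 m and horizontal distance between each of trim_head, hex_nut and short_stand below 0.008 m and z of trim_head in the frame of short_stand between 0.008 and 0.016 m and z of hex_nut in the frame of short_stand between 0.038 and 0.046 m); the robot touches nothing.
It fails at once if a piece is dropped down a pin (moves faster than 0.6 m/s while on the pin) ((horizontal distance between tall_collar and tall_stand below 0.02 m and z of tall_collar in the frame of tall_stand below 0.092 m and linear speed of tall_collar above 0.6 m/s) or (horizontal distance between tall_collar and short_stand below 0.02 m and z of tall_collar in the frame of short_stand below 0.072 m and linear speed of tall_collar above 0.6 m/s) or (horizontal distance between grooving_cutter and tall_stand below 0.02 m and z of grooving_cutter in the frame of tall_stand below 0.092 m and linear speed of grooving_cutter above 0.6 m/s) or (horizontal distance between grooving_cutter and short_stand below 0.02 m and z of grooving_cutter in the frame of short_stand below 0.072 m and linear speed of grooving_cutter above 0.6 m/s) or (horizontal distance between wide_collar and tall_stand below 0.02 m and z of wide_collar in the frame of tall_stand below 0.092 m and linear speed of wide_collar above 0.6 m/s) or (horizontal distance between wide_collar and short_stand below 0.02 m and z of wide_collar in the frame of short_stand below 0.072 m and linear speed of wide_collar above 0.6 m/s) or (horizontal distance between trim_head and tall_stand below 0.02 m and z of trim_head in the frame of tall_stand below 0.092 m and linear speed of trim_head above 0.6 m/s) or (horizontal distance between trim_head and short_stand below 0.02 m and z of trim_head in the frame of short_stand below 0.072 m and linear speed of trim_head above 0.6 m/s) or (horizontal distance between hex_nut and tall_stand below 0.02 m and z of hex_nut in the frame of tall_stand below 0.092 m and linear speed of hex_nut above 0.6 m/s) or (horizontal distance between hex_nut and short_stand below 0.02 m and z of hex_nut in the frame of short_stand below 0.072 m and linear speed of hex_nut above 0.6 m/s)).
It fails at once if the dial gauge is moved more than 15 mm from where it stood (distance of gauge from where it was at the start of the episode above 0.015 m).
It also fails if it takes over 128 s, if anything falls off the work surface, if the arm or the gripper's body presses on something with over 40 N, if the wrist force passes 120 N, or if a joint passes its speed limit or range.

## Working session

There is one attempt and no reset: what is moved stays moved. The work goes in short steps, Python scripts to look and compute and a tool call to move; the robot and the scene stay as the last step left them, time stands still between calls to the robot, and variables do not carry over. Pictures are saved under pics/ and viewed, at most 14 in all, crops included, and the job is handed in when it is done.

Besides the shell and the picture viewer there is one more tool, called after "Request:" in YAML: its name, and indented under it one key for each argument. apply_moves: Moves the arm, as the interface text tells. Its arguments: {"type":"object","properties":{"commands":{"type":"array"},"newtons":{"type":"number"}},"required":["commands"]}

```bash
ls; mkdir -p pics; python3 - <<'E'
from plant import manip,cams
import cv2,numpy as np
for n in("side","top"):
    f=cams.grab_frame(n); np.savez(n+'0.npz',**f)
    cv2.imwrite(f'pics/{n}0.png',cv2.cvtColor(f['image'],cv2.COLOR_RGB2BGR))
    V=np.array(f['view']); print(n,f['fx'],f['fy'],f['cx'],f['cy'],V.round(3).tolist(),(-V[:3,:3].T@V[:3,3]).round(0))
s=manip.read_state(); print(s['t'],s['ee_pos'],s['tcp_rot'],s['gripper_width'])
E
```

```text
pics
side 374.70074705998053 374.70074705998053 321.2351155004492 204.01801407315187 [[0.84, -0.542, 0.023, -384.255], [-0.314, -0.521, -0.794, 205.415], [0.442, 0.66, -0.608, 579.769], [0.0, 0.0, 0.0, 1.0]] [ 131. -484.  524.]
top 408.8473894888881 408.8473894888881 322.87827792120305 199.6334725702797 [[0.016, -1.0, 0.012, 41.966], [-0.983, -0.018, -0.184, 503.097], [0.185, -0.008, -0.983, 792.671], [0.0, 0.0, 0.0, 1.0]] [347.  58. 871.]
0.1 [ 153.02001664 -631.18122721  221.66966852] [-3.11781356e+00 -3.72473671e-01  3.79352241e-04] 94.32196109757373
```

View pics/top0.png

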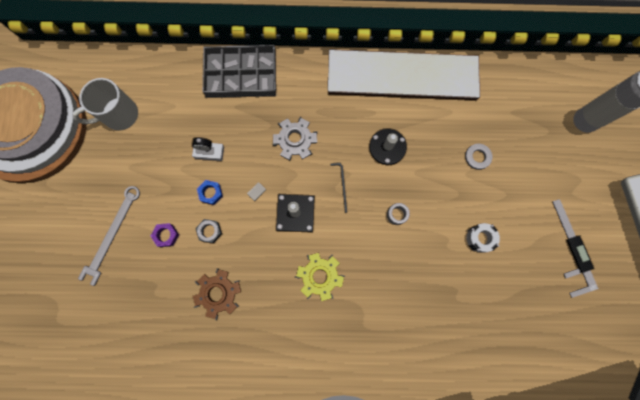

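View pics/side0.png

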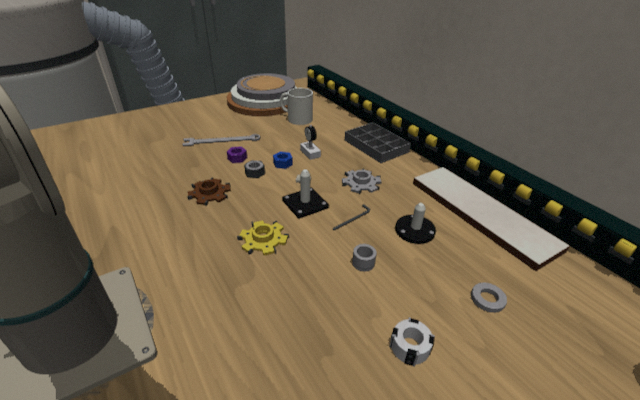

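Top view: the grey cutter is at (295,138), with look-alikes brown at (217,293) and yellow at (320,277). The grey nut is at (208,231), with look-alikes blue at (209,192) and purple at (164,235). The grey/steel ones match the description. Tall collar is at (398,214), wide collar (479,157), trim head (485,237), tall stand (295,212), short stand (388,146) and gauge (207,150).

```bash
cat > h.py <<'E'
import numpy as np,cv2
def ray(f,p):
    V=f['view'];R=V[:3,:3];c=-R.T@V[:3,3]
    d=R.T@np.array([(p[0]-f['cx'])/f['fx'],(p[1]-f['cy'])/f['fy'],1.]);return c,d/np.linalg.norm(d)
def onz(f,p,z):
    c,d=ray(f,p);return (c+d*(z-c[2])/d[2])
def tri(f1,p1,f2,p2):
    A=0;b=0;L=[ray(f1,p1),ray(f2,p2)]
    for c,d in L: M=np.eye(3)-np.outer(d,d);A=A+M;b=b+M@c
    X=np.linalg.solve(A,b);return X,max(np.linalg.norm((np.eye(3)-np.outer(d,d))@(X-c)) for c,d in L)
def proj(f,X):
    q=f['view'][:3,:3]@X+f['view'][:3,3];return [f['fx']*q[0]/q[2]+f['cx'],f['fy']*q[1]/q[2]+f['cy']]
def blob(f,p,r,kind='grey'):
    im=f['image'];x,y=map(int,p);x0,y0=max(x-r,0),max(y-r,0);c=im[y0:y+r,x0:x+r]
    hsv=cv2.cvtColor(c,cv2.COLOR_RGB2HSV);S,Vv=hsv[...,1],hsv[...,2]
    m=(S<70) if kind=='grey' else (Vv<60) if kind=='dark' else (S<60)&(Vv>110)
    m=m.astype(np.uint8)
    n,l,st,ce=cv2.connectedComponentsWithStats(m);
    if n<2:return None
    k=1+st[1:,4].argmax();cs,_=cv2.findContours((l==k).astype(np.uint8),cv2.RETR_EXTERNAL,cv2.CHAIN_APPROX_NONE)
    h=cv2.convexHull(max(cs,key=len)).reshape(-1,2)+[x0,y0];M=cv2.moments(h.astype(np.float32))
    return np.array([M['m10']/M['m00'],M['m01']/M['m00']]),h
def load(n):return dict(np.load(n+'.npz'))
E
python3 - <<'E'
from h import *
t,s=load('top0'),load('side0')
O=dict(tall_collar=((398,214),(364,257),20,20,32,'grey'),groove=((295,138),(361,180),28,24,10,'grey'),wide=((479,157),(489,297),22,24,12,'grey'),
trim=((485,237),(412,341),25,30,30,'grey'),nut=((208,231),(255,169),19,15,24,'grey'),gauge=((207,150),(311,143),24,24,60,'grey'),tstand=((295,212),(305,203),28,32,12,'dark'),sstand=((388,146),(415,229),28,28,12,'dark'))
tiles=[]
for k,(a,b,r1,r2,h,kd) in O.items():
    A,hA=blob(t,a,r1,kd);B,hB=blob(s,b,r2,kd)
    X,e=tri(t,A,s,B)
    print(k,A.round(1),B.round(1),'tri',X.round(1),'err',round(e,1),'top@mid',onz(t,A,h/2).round(1),'side@mid',onz(s,B,h/2).round(1), 'w',cv2.minAreaRect(np.array([onz(t,q,h)[:2] for q in hA],np.float32)))
    for f,hh,c in((t,hA,a),(s,hB,b)):
        im=f['image'].copy();cv2.polylines(im,[hh.astype(int)],True,(255,0,0),1)
        y,x=int(c[1]),int(c[0]);tiles.append(cv2.resize(im[y-34:y+34,x-34:x+34],(190,190),interpolation=0))
g=np.vstack([np.hstack(tiles[i:i+4]) for i in(0,4,8,12)])
cv2.imwrite('pics/tiles.png',cv2.cvtColor(cv2.resize(g,(600,600)),cv2.COLOR_RGB2BGR))
E
```

```text
tall_collar [398.  213.5] [363.8 256.9] tri [ 481.9 -109.8   13.4] err 0.4 top@mid [ 481.2 -109.1   16. ] side@mid [ 480.5 -111.8   16. ] w ((478.2018737792969, -105.54583740234375), (42.22370529174805, 48.26531982421875), 45.08816146850586)
groove [294.6 138.2] [361.  180.7] tri [ 6.499e+02  1.153e+02 -3.000e-01] err 0.7 top@mid [647.5 115.3   5. ] side@mid [645.4 109.2   5. ] w ((646.2018432617188, 115.14419555664062), (94.9258041381836, 96.83869171142578), 7.162986755371094)
wide [478.5 156. ] [488.5 296.8] tri [ 616.1 -293.4    2.5] err 0.8 top@mid [ 614.3 -291.4    6. ] side@mid [ 613.6 -295.     6. ] w ((612.6280517578125, -289.05169677734375), (57.9289436340332, 59.16075897216797), 15.43386459350586)
trim [483.1 237.5] [411.5 341.2] tri [ 434.1 -289.2   12.4] err 0.6 top@mid [ 433.3 -287.8   15. ] side@mid [ 433.2 -290.5   15. ] w ((431.0775451660156, -281.6294250488281), (59.33855438232422, 68.5203857421875), 26.831327438354492)
nut [208.  230.7] [254.2 168.5] tri [439.1 291.5   8.4] err 0.9 top@mid [437.9 290.9  12. ] side@mid [437.8 285.8  12. ] w ((436.1125793457031, 287.5133972167969), (48.05307388305664, 48.65435028076172), 47.916282653808594)
gauge [207.1 149.6] [310.  143.3] tri [610.6 298.8  30.7] err 1.4 top@mid [609.5 299.6  30. ] side@mid [612.7 299.6  30. ] w ((601.5121459960938, 289.9722595214844), (63.840187072753906, 44.26862335205078), 85.6929702758789)
tstand [294.4 212.9] [304.8 202.7] tri [482.1 110.9  -1.2] err 1.2 top@mid [479.9 111.    6. ] side@mid [478.5 102.4   6. ] w ((480.1480712890625, 109.94595336914062), (75.2115249633789, 73.66612243652344), 1.0189317464828491)
sstand [387.4 146.5] [414.9 229.1] tri [ 6.347e+02 -9.190e+01  3.000e-01] err 0.9 top@mid [632.  -90.3   6. ] side@mid [630.2 -96.4   6. ] w ((630.497802734375, -89.55293273925781), (77.16143035888672, 80.43438720703125), 89.72555541992188)
```

View pics/tiles.png

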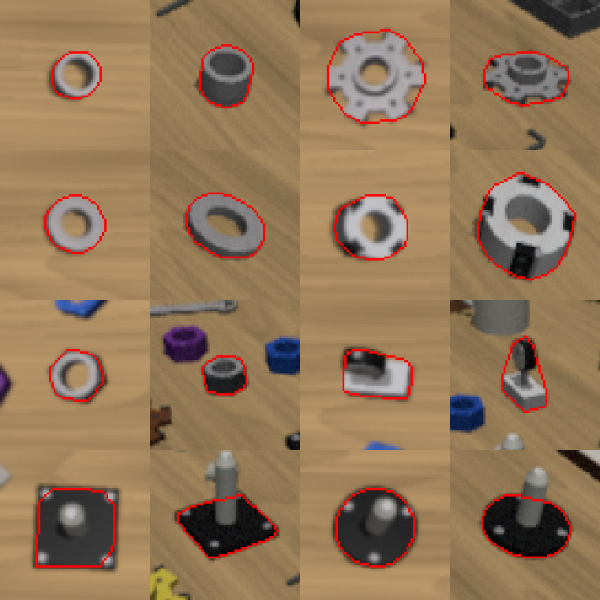

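The tiles confirm grey steel cutter and nut, with the decoys clearly a different colour. First move: go over the trim head.

Request:
apply_moves:
  commands:
    - {"linear": [0, 0, 0], "rotation": [0, 0, 6.8], "fingers": 8.6}
    - {"linear": [0, 0, 0], "rotation": [0, 0, 6.8], "fingers": 8.6}
    - {"linear": [3.5, -4.3, 0], "rotation": [0, 0, 0], "fingers": 8.6}
    - {"linear": [3.5, -4.3, 0], "rotation": [0, 0, 0], "fingers": 8.6}
    - {"linear": [3.5, -4.3, 0], "rotation": [0, 0, 0], "fingers": 8.6}
    - {"linear": [3.5, -4.3, 0], "rotation": [0, 0, 0], "fingers": 8.6}
    - {"linear": [3.5, -4.3, 0], "rotation": [0, 0, 0], "fingers": 8.6}
    - {"linear": [3.5, -4.3, 0], "rotation": [0, 0, 0], "fingers": 8.6}
  newtons: 30

```text
t: 1.1
ee_pos: [363.9, -372.0, 222.3]
tcp_rot: [-3.141, -0.0, 0.0]
contact_force: [1.2, -0.2, -0.2]
gripper_width: 86.3
grasp_force: 0.0
```

Request:
apply_moves:
  commands:
    - {"linear": [3.5, -4.3, 3], "rotation": [0, 0, 0], "fingers": 8.6}
    - {"linear": [3.5, -4.3, 3], "rotation": [0, 0, 0], "fingers": 8.6}
    - {"linear": [0, 0, 0], "rotation": [0, 0, 0], "fingers": 8.6}
    - {"linear": [0, 0, 0], "rotation": [0, 0, 0], "fingers": 8.6}

```text
t: 1.6
ee_pos: [432.0, -288.8, 162.9]
tcp_rot: [3.141, 0.001, -0.001]
contact_force: [0.3, -0.8, -0.1]
gripper_width: 86.0
grasp_force: 0.0
```

```bash
python3 - <<'E'
from h import *
t=load('top0')
# nut: 6-fold harmonic of support function; pins: bright blob extents
up=dict(t);
for thr in (0,120,140):
    c=cv2.resize(t['image'][211:251,188:228],(320,320),interpolation=cv2.INTER_CUBIC);hsv=cv2.cvtColor(c,cv2.COLOR_RGB2HSV)
    m=((hsv[...,1]<75)&(hsv[...,2]>thr)).astype(np.uint8);m=cv2.morphologyEx(m,cv2.MORPH_OPEN,np.ones((5,5)))
    cs,_=cv2.findContours(m,cv2.RETR_EXTERNAL,cv2.CHAIN_APPROX_NONE);h=cv2.convexHull(max(cs,key=cv2.contourArea)).reshape(-1,2)
    h=(h+.5)/8-.5+[188,211];W=np.array([onz(t,q,24)[:2] for q in h]);
    th=np.arange(0,360)*np.pi/180;s=(W@np.array([np.cos(th),np.sin(th)])).max(0)
    F=(s*np.exp(-6j*th)).mean();w=s+np.roll(s,180)
    print(thr,'corner dir deg',np.degrees(np.angle(F))*-1/6%60,'flat normal',(np.degrees(np.angle(F))*-1/6+30)%60,abs(F),w.min(),w.max(),((W.max(0)+W.min(0))/2).round(1))
for nm,X,h in(('tall',(480,111),92),('short',(632,-90.3),72)):
    for z in(12,h): print(nm,z,np.round(proj(t,np.array([*X,z])),1))
    c=np.array(proj(t,np.array([*X,h-20.])));b=blob(t,c,14,'white');print(b[0],b[1].min(0),b[1].max(0))
E
```

```text
0 corner dir deg 21.15266647905564 flat normal 51.15266647905564 0.5042392952588123 47.24178021193006 54.333931923807484 [436.9 287.5]
120 corner dir deg 16.052975402194452 flat normal 46.05297540219445 0.08044760463643774 44.54085443230008 45.723423189095826 [438.6 290.7]
140 corner dir deg 57.48788794220896 flat normal 27.487887942208953 0.13081563531627297 41.00318918327855 44.1882646221391 [438.  290.1]
tall 12 [294.2 212.4]
tall 92 [291.8 206.1]
[292.98198198 206.73873874] [288 202] [298 211]
short 12 [387.9 145.7]
short 72 [392.8 136.5]
[392. 138.] [388 134] [396 142]
```

Request:
apply_moves:
  commands:
    - {"linear": [0.1, 0, 5.0], "rotation": [0, 0, 0], "fingers": 8.6}
    - {"linear": [0, 0, 5.0], "rotation": [0, 0, 0], "fingers": 8.6}
    - {"linear": [0, 0, 3.0], "rotation": [0, 0, 0], "fingers": 8.6}
    - {"linear": [0, 0, 1.2], "rotation": [0, 0, 0], "fingers": 8.6}
    - {"linear": [0, 0, 0], "rotation": [0, 0, 0], "fingers": 8.6}

```text
t: 2.22
ee_pos: [432.9, -289.6, 21.2]
tcp_rot: [3.141, -0.002, -0.0]
contact_force: [0.2, 0.6, 0.1]
gripper_width: 86.3
grasp_force: 0.0
```

Request:
apply_moves:
  commands:
    - {"linear": [0, 0, 0], "rotation": [0, 0, 0], "fingers": 5}
    - {"linear": [0, 0, 0], "rotation": [0, 0, 0], "fingers": 5}
    - {"linear": [0, 0, 0], "rotation": [0, 0, 0], "fingers": 5}
    - {"linear": [0, 0, 0], "rotation": [0, 0, 0], "fingers": 5}
    - {"linear": [0, 0, 0], "rotation": [0, 0, 0], "fingers": 5}
    - {"linear": [0, 0, 0], "rotation": [0, 0, 0], "fingers": 5}

```text
t: 2.98
ee_pos: [434.0, -288.8, 21.8]
tcp_rot: [3.141, 0.001, 0.002]
contact_force: [-1.0, -0.7, 7.4]
gripper_width: 58.8
grasp_force: 30.0
```

Request:
apply_moves:
  commands:
    - {"linear": [0, 0, -2], "rotation": [0, 0, 0], "fingers": 5}
    - {"linear": [0, 0, -4.5], "rotation": [0, 0, 0], "fingers": 5}
    - {"linear": [0, 0, -4.5], "rotation": [0, 0, 0], "fingers": 5}
    - {"linear": [3.3, -3.3, 0], "rotation": [0, 0, 0], "fingers": 5}
    - {"linear": [3.3, -3.3, 0], "rotation": [0, 0, 0], "fingers": 5}
    - {"linear": [3.3, -3.3, 0], "rotation": [0, 0, 0], "fingers": 5}
    - {"linear": [3.3, -3.3, 0], "rotation": [0, 0, 0], "fingers": 5}
    - {"linear": [3.3, -3.3, 0], "rotation": [0, 0, 0], "fingers": 5}

```text
t: 3.98
ee_pos: [598.7, -121.8, 130.6]
tcp_rot: [-3.141, -0.001, 0.002]
contact_force: [0.3, -0.1, -2.8]
gripper_width: 59.0
grasp_force: 30.0
```

Request:
apply_moves:
  commands:
    - {"linear": [3.3, -3.3, 0], "rotation": [0, 0, 0], "fingers": 5}
    - {"linear": [0, 0, 0], "rotation": [0, 0, 0], "fingers": 5}
    - {"linear": [0, 0, 0], "rotation": [0, 0, 0], "fingers": 5}
    - {"linear": [0, 0, 0], "rotation": [0, 0, 0], "fingers": 5}

```text
t: 4.47
ee_pos: [630.1, -91.9, 130.8]
tcp_rot: [3.141, -0.003, -0.002]
contact_force: [-0.0, -0.1, -2.4]
gripper_width: 58.8
grasp_force: 30.0
```

```bash
cat > look.py <<'E'
import sys
from plant import manip,cams
from h import *
def look(tag,c,r=45,z=6):
    T=[]
    for n,p in zip(('side','top'),c):
        f=cams.grab_frame(n);np.savez(f'{n}_{tag}.npz',**f);x,y=p
        T.append(cv2.resize(f['image'][max(0,y-r):y+r,max(0,x-r):x+r],(390,390),interpolation=cv2.INTER_CUBIC))
    cv2.imwrite(f'pics/{tag}.png',cv2.cvtColor(np.hstack(T),cv2.COLOR_RGB2BGR))
    s=manip.read_state();print(s['t'],s['ee_pos'].round(1),s['contact_force'].round(1),s['gripper_width'].round(1))
E
python3 -c "
from look import *
look('trim1',((418,190),(390,140)),60)"
```

```text
Traceback (most recent call last):
  File "look.py", line 10, in look
    s=manip.read_state();print(s['t'],s['ee_pos'].round(1),s['contact_force'].round(1),s['gripper_width'].round(1))
                                                                                       ^^^^^^^^^^^^^^^^^^^^^^^^
AttributeError: 'float' object has no attribute 'round'
```

View pics/trim1.png

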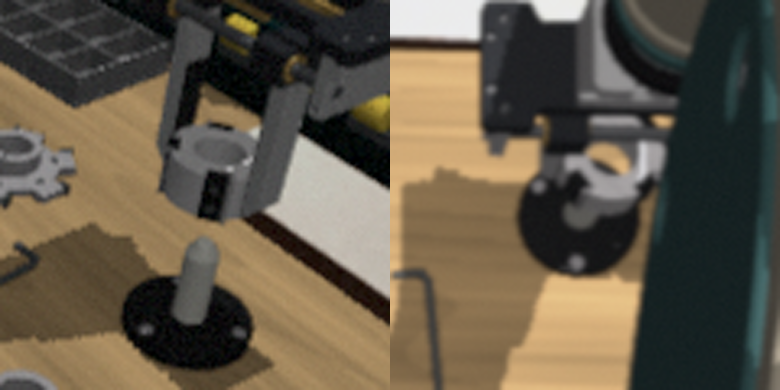

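```bash
sed -i "s/s\['gripper_width'\].round(1)/round(s['gripper_width'],1)/" look.py; python3 - <<'E'
from h import *
s=load('side0');f=load('side_trim1')
P=lambda x,y,z:np.round(proj(s,np.array([x,y,z],float)),1)
print('stand pred',P(632,-90.3,6),'obs 414.9 229.1; piece pred',P(631.1,-91,124.5),'trim at bench pred',P(433.3,-288,15),'obs 411.5 341.2')
print('tip pred',P(632,-90.3,72))
E
```

```text
stand pred [413.5 227.2] obs 414.9 229.1; piece pred [424.  181.1] trim at bench pred [410.4 339.9] obs 411.5 341.2
tip pred [419.1 202.4]
```

Request:
apply_moves:
  commands:
    - {"linear": [0.15, 0, 2.5], "rotation": [0, 0, 0], "fingers": 5}
    - {"linear": [0, 0, 1.5], "rotation": [0, 0, 0], "fingers": 5}
    - {"linear": [0, 0, 1], "rotation": [0, 0, 0], "fingers": 5}
    - {"linear": [0, 0, 1], "rotation": [0, 0, 0], "fingers": 5}
    - {"linear": [0, 0, 0], "rotation": [0, 0, 0], "fingers": 5}

```text
t: 5.2
ee_pos: [632.3, -90.2, 70.3]
tcp_rot: [-3.141, -0.0, 0.002]
contact_force: [-0.1, -0.1, -2.8]
gripper_width: 58.9
grasp_force: 30.0
```

Request:
apply_moves:
  commands:
    - {"linear": [0, 0, 1.5], "rotation": [0, 0, 0], "fingers": 5}
    - {"linear": [0, 0, 1.5], "rotation": [0, 0, 0], "fingers": 5}
    - {"linear": [0, 0, 0.4], "rotation": [0, 0, 0], "fingers": 5}
    - {"linear": [0, 0, 0], "rotation": [0, 0, 0], "fingers": 5}

```text
t: 5.7
ee_pos: [632.5, -90.3, 36.4]
tcp_rot: [-3.142, -0.001, 0.002]
contact_force: [-0.9, 0.3, -1.9]
gripper_width: 58.9
grasp_force: 30.0
```

Request:
apply_moves:
  commands:
    - {"linear": [0, 0, 0.15], "rotation": [0, 0, 0], "fingers": 5}
    - {"linear": [0, 0, 0.1], "rotation": [0, 0, 0], "fingers": 5}
    - {"linear": [0, 0, 0], "rotation": [0, 0, 0], "fingers": 5}

```text
t: 6.08
ee_pos: [633.0, -90.2, 34.7]
tcp_rot: [3.142, 0.001, 0.001]
contact_force: [0.6, 0.5, -1.7]
gripper_width: 58.7
grasp_force: 30.0
```

Request:
apply_moves:
  commands:
    - {"linear": [0, 0, 0.1], "rotation": [0, 0, 0], "fingers": 5}
    - {"linear": [0, 0, 0.1], "rotation": [0, 0, 0], "fingers": 5}
    - {"linear": [0, 0, 0], "rotation": [0, 0, 0], "fingers": 5}

```text
t: 6.45
ee_pos: [633.0, -90.3, 33.9]
tcp_rot: [-3.142, -0.001, -0.001]
contact_force: [-1.9, 0.4, 7.3]
gripper_width: 59.3
grasp_force: 30.0
```

Request:
apply_moves:
  commands:
    - {"linear": [0, 0, 0], "rotation": [0, 0, 0], "fingers": 7.6}
    - {"linear": [0, 0, 0], "rotation": [0, 0, 0], "fingers": 7.6}
    - {"linear": [0, 0, 0], "rotation": [0, 0, 0], "fingers": 7.6}
    - {"linear": [0, 0, -2], "rotation": [0, 0, 0], "fingers": 7.6}
    - {"linear": [0, 0, -4], "rotation": [0, 0, 0], "fingers": 7.6}
    - {"linear": [0, 0, -4], "rotation": [0, 0, 0], "fingers": 7.6}
    - {"linear": [-3.8, 0.5, 0], "rotation": [0, 0, 0], "fingers": 7}
    - {"linear": [-3.8, 0.5, 0], "rotation": [0, 0, 0], "fingers": 7}

```text
t: 7.45
ee_pos: [556.8, -100.5, 134.5]
tcp_rot: [3.141, 0.001, 0.005]
contact_force: [-0.1, -0.5, -0.1]
gripper_width: 70.1
grasp_force: 0.0
```

Request:
apply_moves:
  commands:
    - {"linear": [-3.8, 0.5, 0], "rotation": [0, 0, 0], "fingers": 7}
    - {"linear": [-3.8, 0.4, 0], "rotation": [0, 0, 0], "fingers": 7}
    - {"linear": [0, 0, 4], "rotation": [0, 0, 0], "fingers": 7}
    - {"linear": [0, 0, 2], "rotation": [0, 0, 0], "fingers": 7}
    - {"linear": [0, 0, 0], "rotation": [0, 0, 0], "fingers": 7}

```text
t: 8.07
ee_pos: [480.5, -109.3, 72.5]
tcp_rot: [-3.141, -0.0, 0.002]
contact_force: [0.1, 0.6, -0.3]
gripper_width: 70.1
grasp_force: 0.0
```

```bash
python3 -c "
from look import *
look('col1',((390,240),(398,190)),60)"
```

```text
8.175 [ 481.6 -109.5   73.6] [-0.5  0.6  0.2] 70.2
```

View pics/col1.png

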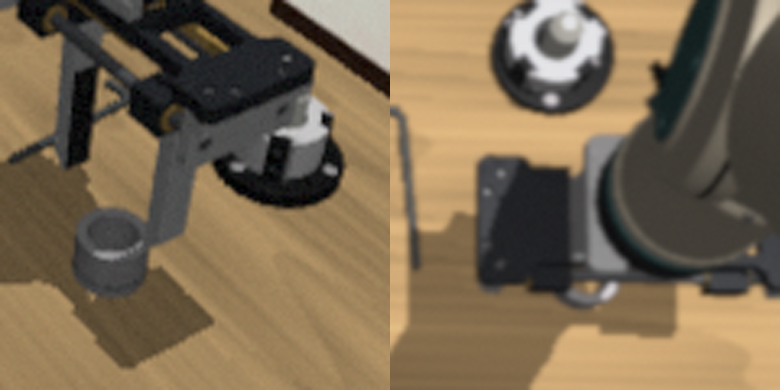

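The trim head sits flat on the round base, and the open fingers straddle the tall collar. Descend and grip.

Request:
apply_moves:
  commands:
    - {"linear": [0, 0, 3], "rotation": [0, 0, 0], "fingers": 7}
    - {"linear": [0, 0, 1.7], "rotation": [0, 0, 0], "fingers": 7}
    - {"linear": [0, 0, 0.5], "rotation": [0, 0, 0], "fingers": 7}
    - {"linear": [0, 0, 0], "rotation": [0, 0, 0], "fingers": 3.5}
    - {"linear": [0, 0, 0], "rotation": [0, 0, 0], "fingers": 3.5}
    - {"linear": [0, 0, 0], "rotation": [0, 0, 0], "fingers": 3.5}
    - {"linear": [0, 0, 0], "rotation": [0, 0, 0], "fingers": 3.5}
    - {"linear": [0, 0, 0], "rotation": [0, 0, 0], "fingers": 3.5}

```text
t: 9.18
ee_pos: [481.4, -109.7, 21.2]
tcp_rot: [3.141, 0.0, 0.002]
contact_force: [-0.9, 0.1, 5.7]
gripper_width: 43.1
grasp_force: 30.0
```

Request:
apply_moves:
  commands:
    - {"linear": [0, 0, 0], "rotation": [0, 0, 0], "fingers": 3.5}
    - {"linear": [0, 0, -2], "rotation": [0, 0, 0], "fingers": 3.5}
    - {"linear": [0, 0, -5.5], "rotation": [0, 0, 0], "fingers": 3.5}
    - {"linear": [0, 0, -5.5], "rotation": [0, 0, 0], "fingers": 3.5}

```text
t: 9.68
ee_pos: [480.1, -109.0, 151.5]
tcp_rot: [-3.141, -0.001, 0.003]
contact_force: [1.9, -0.9, -1.3]
gripper_width: 42.8
grasp_force: 30.0
```

Request:
apply_moves:
  commands:
    - {"linear": [0, -4.4, 0], "rotation": [0, 0, 0], "fingers": 3.5}
    - {"linear": [0, -4.4, 0], "rotation": [0, 0, 0], "fingers": 3.5}
    - {"linear": [0, -4.4, 0], "rotation": [0, 0, 0], "fingers": 3.5}
    - {"linear": [0, -4.4, 0], "rotation": [0, 0, 0], "fingers": 3.5}
    - {"linear": [0, -4.4, 0], "rotation": [0, 0, 0], "fingers": 3.5}
    - {"linear": [0, 0, 0], "rotation": [0, 0, 0], "fingers": 3.5}
    - {"linear": [0, 0, 0], "rotation": [0, 0, 0], "fingers": 3.5}
    - {"linear": [0, 0, 0], "rotation": [0, 0, 0], "fingers": 3.5}

```text
t: 10.68
ee_pos: [480.6, 109.0, 150.4]
tcp_rot: [3.141, -0.003, -0.001]
contact_force: [-0.2, 0.6, -0.9]
gripper_width: 42.9
grasp_force: 30.0
```

```bash
python3 -c "
from look import *
look('col2',((308,170),(292,200)),60)
s=load('side0')
P=lambda x,y,z:np.round(proj(s,np.array([x,y,z],float)),1)
print('stand pred',P(480,111,6),'obs 304.8 202.7; tip',P(480,111,92),'collar c',P(481,110.5,130+16),'bench pred',P(481.2,-109.3,16),'obs 363.8 256.9')"
```

```text
10.775 [480.8 109.3 150.5] [-0.3 -0.1 -2.5] 42.5
stand pred [303.5 200.6] obs 304.8 202.7; tip [303.2 168.7] collar c [303.6 146.6] bench pred [363.3 256. ] obs 363.8 256.9
```

View pics/col2.png

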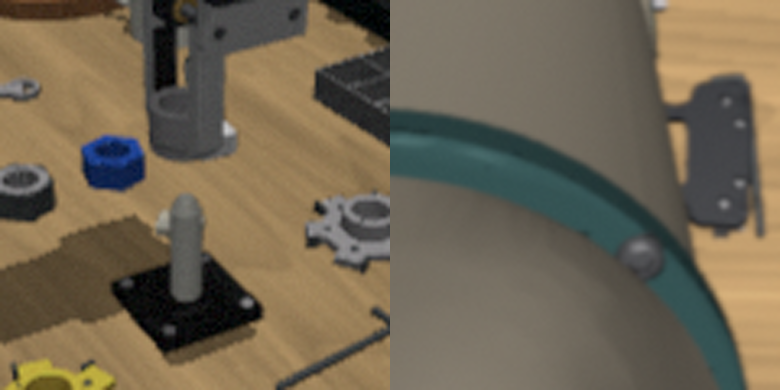

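Request:
apply_moves:
  commands:
    - {"linear": [0, -0.15, 2.5], "rotation": [0, 0, 0], "fingers": 3.5}
    - {"linear": [0, 0, 1.5], "rotation": [0, 0, 0], "fingers": 3.5}
    - {"linear": [0, 0, 1], "rotation": [0, 0, 0], "fingers": 3.5}
    - {"linear": [0, 0, 1], "rotation": [0, 0, 0], "fingers": 3.5}
    - {"linear": [0, 0, 0], "rotation": [0, 0, 0], "fingers": 3.5}

```text
t: 11.4
ee_pos: [480.7, 110.6, 89.8]
tcp_rot: [3.14, -0.001, -0.001]
contact_force: [0.2, -6.1, -5.6]
gripper_width: 43.3
grasp_force: 30.0
```

Request:
apply_moves:
  commands:
    - {"linear": [0, 0, 2], "rotation": [0, 0, 0], "fingers": 3.5}
    - {"linear": [0, 0, 2], "rotation": [0, 0, 0], "fingers": 3.5}
    - {"linear": [0, 0, 1.4], "rotation": [0, 0, 0], "fingers": 3.5}
    - {"linear": [0, 0, 0], "rotation": [0, 0, 0], "fingers": 3.5}

```text
t: 11.9
ee_pos: [480.6, 110.5, 35.6]
tcp_rot: [3.14, -0.002, -0.002]
contact_force: [0.8, -5.7, -5.1]
gripper_width: 43.0
grasp_force: 30.0
```

Request:
apply_moves:
  commands:
    - {"linear": [0, 0.3, 0], "rotation": [0, 0, 0], "fingers": 3.5}
    - {"linear": [0, 0, 0], "rotation": [0, 0, 0], "fingers": 3.5}
    - {"linear": [0, 0, 0], "rotation": [0, 0, 0], "fingers": 3.5}

```text
t: 12.28
ee_pos: [480.9, 109.9, 36.8]
tcp_rot: [-3.141, -0.002, -0.001]
contact_force: [-0.3, -0.2, -2.7]
gripper_width: 43.0
grasp_force: 30.0
```

Request:
apply_moves:
  commands:
    - {"linear": [0, 0.1, 0.15], "rotation": [0, 0, 0], "fingers": 3.5}
    - {"linear": [0, 0, 0.15], "rotation": [0, 0, 0], "fingers": 3.5}
    - {"linear": [0, 0, 0], "rotation": [0, 0, 0], "fingers": 3.5}
    - {"linear": [0, 0, 0], "rotation": [0, 0, 0], "fingers": 3.5}

```text
t: 12.78
ee_pos: [480.7, 108.2, 33.5]
tcp_rot: [-3.142, -0.001, -0.0]
contact_force: [0.3, 0.3, -1.7]
gripper_width: 43.1
grasp_force: 30.0
```

Request:
apply_moves:
  commands:
    - {"linear": [0, 0, 0.1], "rotation": [0, 0, 0], "fingers": 3.5}
    - {"linear": [0, 0, 0.1], "rotation": [0, 0, 0], "fingers": 3.5}
    - {"linear": [0, 0, 0], "rotation": [0, 0, 0], "fingers": 3.5}

```text
t: 13.15
ee_pos: [480.8, 108.2, 33.2]
tcp_rot: [-3.141, -0.001, -0.001]
contact_force: [-4.1, -0.9, 18.0]
gripper_width: 43.1
grasp_force: 30.0
```

Request:
apply_moves:
  commands:
    - {"linear": [0, 0, -0.1], "rotation": [0, 0, 0], "fingers": 6.2}
    - {"linear": [0, 0, 0], "rotation": [0, 0, 0], "fingers": 6.2}
    - {"linear": [0, 0, 0], "rotation": [0, 0, 0], "fingers": 6.2}
    - {"linear": [0, 0, -2], "rotation": [0, 0, 0], "fingers": 6.2}
    - {"linear": [0, 0, -4], "rotation": [0, 0, 0], "fingers": 6.4}
    - {"linear": [0, 0, -4], "rotation": [0, 0, 0], "fingers": 6.4}
    - {"linear": [5.5, -0.2, 0], "rotation": [0, 0, 0], "fingers": 6.4}
    - {"linear": [5.5, -0.2, 0], "rotation": [0, 0, 0], "fingers": 6.4}

```text
t: 14.15
ee_pos: [592.2, 112.6, 133.5]
tcp_rot: [-3.141, -0.002, -0.002]
contact_force: [0.4, 0.7, -0.3]
gripper_width: 63.9
grasp_force: 0.0
```

Request:
apply_moves:
  commands:
    - {"linear": [5.6, -0.1, 0], "rotation": [0, 0, 0], "fingers": 6.4}
    - {"linear": [0, 0, 3.5], "rotation": [0, 0, 0], "fingers": 6.4}
    - {"linear": [0, 0, 3], "rotation": [0, 0, 0], "fingers": 6.4}
    - {"linear": [0, 0, 0], "rotation": [0, 0, 0], "fingers": 6.4}
    - {"linear": [0, 0, 0], "rotation": [0, 0, 0], "fingers": 6.4}

```text
t: 14.78
ee_pos: [647.3, 113.3, 68.3]
tcp_rot: [-3.142, -0.001, -0.002]
contact_force: [-0.6, 0.7, -0.1]
gripper_width: 64.0
grasp_force: 0.0
```

```bash
python3 -c "
from look import *
look('cut1',((340,175),(292,165)),50)"
```

```text
14.875 [647.8 113.4  69.1] [-0.7  0.8  0.8] 63.9
```

View pics/cut1.png

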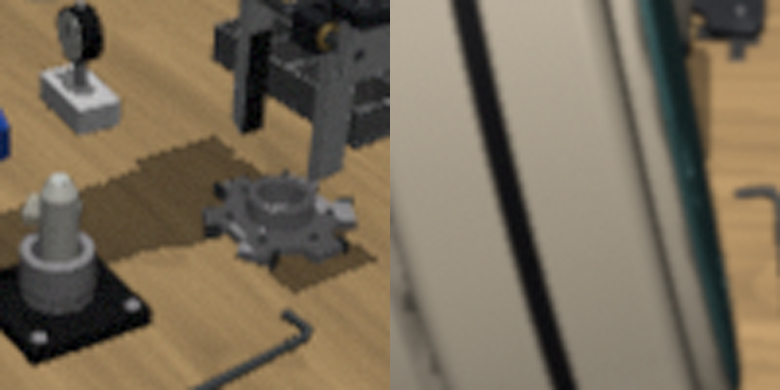

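Request:
apply_moves:
  commands:
    - {"linear": [0, 0, 2], "rotation": [0, 0, 0], "fingers": 6.4}
    - {"linear": [0, 0, 1.5], "rotation": [0, 0, 0], "fingers": 6.4}
    - {"linear": [0, 0, 0.5], "rotation": [0, 0, 0], "fingers": 6.4}
    - {"linear": [0, 0, 0], "rotation": [0, 0, 0], "fingers": 6.4}

```text
t: 15.38
ee_pos: [646.4, 113.1, 26.8]
tcp_rot: [3.141, 0.001, -0.002]
contact_force: [0.5, -0.1, -0.1]
gripper_width: 64.4
grasp_force: 0.0
```

Request:
apply_moves:
  commands:
    - {"linear": [0, 0, 0], "rotation": [0, 0, 0], "fingers": 3.5}
    - {"linear": [0, 0, 0], "rotation": [0, 0, 0], "fingers": 3.5}
    - {"linear": [0, 0, 0], "rotation": [0, 0, 0], "fingers": 3.5}
    - {"linear": [0, 0, 0], "rotation": [0, 0, 0], "fingers": 3.5}
    - {"linear": [0, 0, 0], "rotation": [0, 0, 0], "fingers": 3.5}
    - {"linear": [0, 0, 0], "rotation": [0, 0, 0], "fingers": 3.5}
  newtons: 45

```text
t: 16.12
ee_pos: [647.1, 112.9, 27.9]
tcp_rot: [3.141, 0.0, 0.001]
contact_force: [0.2, -1.1, 4.0]
gripper_width: 43.2
grasp_force: 45.0
```

Request:
apply_moves:
  commands:
    - {"linear": [0, 0, -2], "rotation": [0, 0, 0], "fingers": 3.5}
    - {"linear": [0, 0, -5], "rotation": [0, 0, 0], "fingers": 3.5}
    - {"linear": [0, 0, -5], "rotation": [0, 0, 0], "fingers": 3.5}
    - {"linear": [-4.1, 0.1, 0], "rotation": [0, 0, 0], "fingers": 3.5}
    - {"linear": [-4.2, 0.1, 0], "rotation": [0, 0, 0], "fingers": 3.5}
    - {"linear": [-4.2, 0.2, 0], "rotation": [0, 0, 0], "fingers": 3.5}
    - {"linear": [-4.2, 0.2, 0], "rotation": [0, 0, 0], "fingers": 3.5}
    - {"linear": [0, 0, 0], "rotation": [0, 0, 0], "fingers": 3.5}

```text
t: 17.12
ee_pos: [475.0, 107.3, 147.8]
tcp_rot: [-3.142, -0.002, 0.008]
contact_force: [0.5, -0.1, -2.8]
gripper_width: 42.8
grasp_force: 45.0
```

Request:
apply_moves:
  commands:
    - {"linear": [0, 0, 0], "rotation": [0, 0, 0], "fingers": 3.5}
    - {"linear": [0, 0, 0], "rotation": [0, 0, 0], "fingers": 3.5}

```text
t: 17.38
ee_pos: [481.1, 107.4, 147.8]
tcp_rot: [-3.141, -0.0, -0.003]
contact_force: [0.1, -0.8, -4.2]
gripper_width: 43.0
grasp_force: 45.0
```

```bash
python3 -c "
from look import *
look('cut2',((308,165),(292,200)),50)"
```

```text
17.475 [480.6 107.3 147.5] [ 0.6  0.6 -4.2] 42.6
```

View pics/cut2.png

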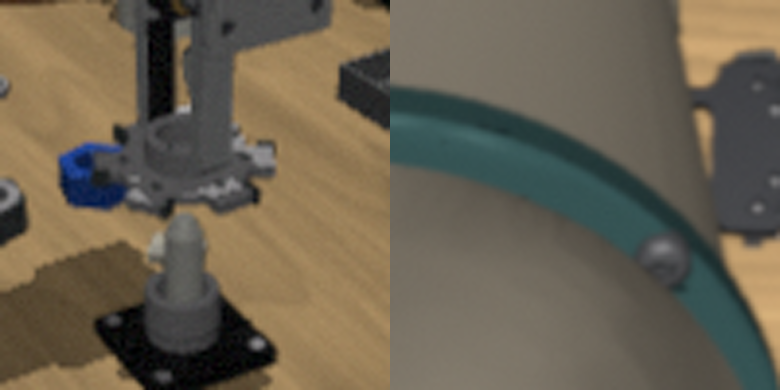

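The cutter is level and centred over the pin in the side view. Lowering it.

Request:
apply_moves:
  commands:
    - {"linear": [0, 0, 2], "rotation": [0, 0, 0], "fingers": 3.5}
    - {"linear": [0, 0, 1], "rotation": [0, 0, 0], "fingers": 3.5}
    - {"linear": [0, 0, 1], "rotation": [0, 0, 0], "fingers": 3.5}
    - {"linear": [0, 0, 1], "rotation": [0, 0, 0], "fingers": 3.5}
    - {"linear": [0, 0, 0], "rotation": [0, 0, 0], "fingers": 3.5}

```text
t: 18.1
ee_pos: [479.3, 107.0, 96.8]
tcp_rot: [3.141, 0.0, -0.002]
contact_force: [0.2, 0.1, -4.6]
gripper_width: 43.2
grasp_force: 45.0
```

Request:
apply_moves:
  commands:
    - {"linear": [0, 0, 1], "rotation": [0, 0, 0], "fingers": 3.5}
    - {"linear": [0, 0, 1], "rotation": [0, 0, 0], "fingers": 3.5}
    - {"linear": [0, 0, 0.2], "rotation": [0, 0, 0], "fingers": 3.5}
    - {"linear": [0, 0, 0], "rotation": [0, 0, 0], "fingers": 3.5}

```text
t: 18.6
ee_pos: [479.6, 107.1, 75.3]
tcp_rot: [3.141, 0.001, -0.001]
contact_force: [-0.8, -0.5, -3.6]
gripper_width: 43.3
grasp_force: 45.0
```

Request:
apply_moves:
  commands:
    - {"linear": [0, 0, 0.1], "rotation": [0, 0, 0], "fingers": 3.5}
    - {"linear": [0, 0, 0.1], "rotation": [0, 0, 0], "fingers": 3.5}
    - {"linear": [0, 0, 0], "rotation": [0, 0, 0], "fingers": 3.5}

```text
t: 18.98
ee_pos: [479.8, 107.2, 73.6]
tcp_rot: [-3.142, -0.001, -0.0]
contact_force: [-0.4, 0.3, -4.2]
gripper_width: 43.4
grasp_force: 45.0
```

Request:
apply_moves:
  commands:
    - {"linear": [0, 0, 0.1], "rotation": [0, 0, 0], "fingers": 3.5}
    - {"linear": [0, 0, 0], "rotation": [0, 0, 0], "fingers": 3.5}

```text
t: 19.23
ee_pos: [479.7, 107.2, 72.5]
tcp_rot: [3.142, 0.001, -0.0]
contact_force: [-0.2, -0.8, -4.2]
gripper_width: 43.3
grasp_force: 45.0
```

Request:
apply_moves:
  commands:
    - {"linear": [0, 0, 0.1], "rotation": [0, 0, 0], "fingers": 3.5}
    - {"linear": [0, 0, 0.05], "rotation": [0, 0, 0], "fingers": 3.5}
    - {"linear": [0, 0, 0], "rotation": [0, 0, 0], "fingers": 3.5}

```text
t: 19.6
ee_pos: [479.8, 107.2, 71.8]
tcp_rot: [-3.141, -0.001, -0.001]
contact_force: [-2.5, -0.3, 6.6]
gripper_width: 43.1
grasp_force: 45.0
```

Request:
apply_moves:
  commands:
    - {"linear": [0, 0, 0], "rotation": [0, 0, 0], "fingers": 6}
    - {"linear": [0, 0, 0], "rotation": [0, 0, 0], "fingers": 6}
    - {"linear": [0, 0, 0], "rotation": [0, 0, 0], "fingers": 6}
    - {"linear": [0, 0, -2], "rotation": [0, 0, 0], "fingers": 6}
    - {"linear": [0, 0, -5], "rotation": [0, 0, 0], "fingers": 6}
    - {"linear": [1.7, 5, 0], "rotation": [0, 0, 0], "fingers": 8.2}
    - {"linear": [1.7, 5, 0], "rotation": [0, 0, 0], "fingers": 8.2}
    - {"linear": [1.7, 5, 0], "rotation": [0, 0, 0], "fingers": 8.2}

```text
t: 20.6
ee_pos: [531.4, -44.1, 141.2]
tcp_rot: [-3.142, -0.002, -0.001]
contact_force: [0.5, 0.5, -0.2]
gripper_width: 81.7
grasp_force: 0.0
```

Request:
apply_moves:
  commands:
    - {"linear": [1.7, 5, 0], "rotation": [0, 0, 0], "fingers": 8.2}
    - {"linear": [1.7, 5, 0], "rotation": [0, 0, 0], "fingers": 8.2}
    - {"linear": [1.7, 5, 0], "rotation": [0, 0, 0], "fingers": 8.2}
    - {"linear": [1.7, 5, 0], "rotation": [0, 0, 0], "fingers": 8.2}
    - {"linear": [1.5, 5, 0], "rotation": [0, 0, 0], "fingers": 8.2}
    - {"linear": [0, 0, 4], "rotation": [0, 0, 0], "fingers": 8.2}
    - {"linear": [0, 0, 4], "rotation": [0, 0, 0], "fingers": 8.2}
    - {"linear": [0, 0, 0], "rotation": [0, 0, 0], "fingers": 8.2}

```text
t: 21.6
ee_pos: [611.1, -291.5, 57.6]
tcp_rot: [-3.138, -0.0, 0.011]
contact_force: [0.1, -0.2, -0.2]
gripper_width: 82.2
grasp_force: 0.0
```

```bash
python3 -c "
from look import *
look('wide1',((480,280),(460,165)),60)"
```

```text
21.7 [ 614.3 -292.9   61.6] [0.8 1.  0.7] 82.0
```

View pics/wide1.png

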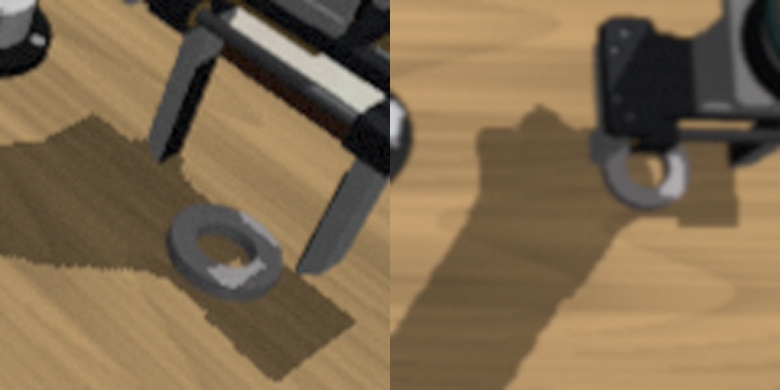

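Request:
apply_moves:
  commands:
    - {"linear": [0, 0, 2.5], "rotation": [0, 0, 0], "fingers": 8.2}
    - {"linear": [0, 0, 1.2], "rotation": [0, 0, 0], "fingers": 8.2}
    - {"linear": [0, 0, 0.5], "rotation": [0, 0, 0], "fingers": 8.2}
    - {"linear": [0, 0, 0], "rotation": [0, 0, 0], "fingers": 8.2}

```text
t: 22.2
ee_pos: [614.3, -292.9, 19.6]
tcp_rot: [3.141, 0.001, 0.001]
contact_force: [-0.5, -0.3, -0.4]
gripper_width: 81.9
grasp_force: 0.0
```

Request:
apply_moves:
  commands:
    - {"linear": [0, 0, 0], "rotation": [0, 0, 0], "fingers": 5}
    - {"linear": [0, 0, 0], "rotation": [0, 0, 0], "fingers": 5}
    - {"linear": [0, 0, 0], "rotation": [0, 0, 0], "fingers": 5}
    - {"linear": [0, 0, 0], "rotation": [0, 0, 0], "fingers": 5}
    - {"linear": [0, 0, 0], "rotation": [0, 0, 0], "fingers": 5}
    - {"linear": [0, 0, 0], "rotation": [0, 0, 0], "fingers": 5}
  newtons: 30

```text
t: 22.95
ee_pos: [614.1, -293.1, 19.4]
tcp_rot: [3.141, 0.0, 0.001]
contact_force: [-0.8, 0.0, 4.0]
gripper_width: 56.3
grasp_force: 30.0
```

Request:
apply_moves:
  commands:
    - {"linear": [0, 0, -2.5], "rotation": [0, 0, 0], "fingers": 5}
    - {"linear": [0, 0, -5], "rotation": [0, 0, 0], "fingers": 5}
    - {"linear": [0, 0, -5], "rotation": [0, 0, 0], "fingers": 5}
    - {"linear": [-1.7, -5, 0], "rotation": [0, 0, 0], "fingers": 5}
    - {"linear": [-1.7, -5, 0], "rotation": [0, 0, 0], "fingers": 5}
    - {"linear": [-1.7, -5, 0], "rotation": [0, 0, 0], "fingers": 5}
    - {"linear": [-1.7, -5, 0], "rotation": [0, 0, 0], "fingers": 5}
    - {"linear": [-1.7, -5, 0], "rotation": [0, 0, 0], "fingers": 5}

```text
t: 23.95
ee_pos: [527.6, -40.9, 143.6]
tcp_rot: [-3.141, -0.001, 0.001]
contact_force: [1.1, 0.7, -1.9]
gripper_width: 56.3
grasp_force: 30.0
```

Request:
apply_moves:
  commands:
    - {"linear": [-1.7, -5, 0], "rotation": [0, 0, 0], "fingers": 5}
    - {"linear": [-1.7, -5, 0], "rotation": [0, 0, 0], "fingers": 5}
    - {"linear": [-1.5, -5, 0], "rotation": [0, 0, 0], "fingers": 5}
    - {"linear": [0, 0, 0], "rotation": [0, 0, 0], "fingers": 5}
    - {"linear": [0, 0, 0], "rotation": [0, 0, 0], "fingers": 5}
    - {"linear": [0, 0, 0], "rotation": [0, 0, 0], "fingers": 5}

```text
t: 24.7
ee_pos: [480.1, 105.5, 143.9]
tcp_rot: [3.141, -0.004, -0.0]
contact_force: [-0.2, -0.1, -1.2]
gripper_width: 56.3
grasp_force: 30.0
```

```bash
python3 -c "
from look import *
look('wide2',((308,165),(292,200)),50)"
```

```text
24.8 [480.1 105.7 143.9] [ 0.5  0.4 -2.1] 56.2
```

View pics/wide2.png

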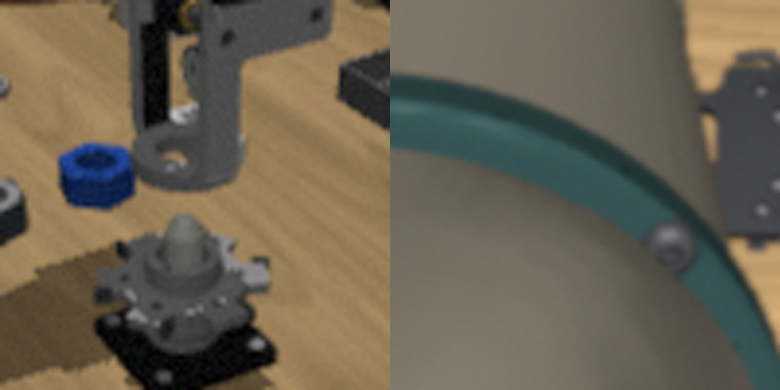

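Request:
apply_moves:
  commands:
    - {"linear": [-0.05, -0.12, 2], "rotation": [0, 0, 0], "fingers": 5}
    - {"linear": [0, 0, 1], "rotation": [0, 0, 0], "fingers": 5}
    - {"linear": [0, 0, 1], "rotation": [0, 0, 0], "fingers": 5}
    - {"linear": [0, 0, 1], "rotation": [0, 0, 0], "fingers": 5}
    - {"linear": [0, 0, 0.2], "rotation": [0, 0, 0], "fingers": 5}
    - {"linear": [0, 0, 0], "rotation": [0, 0, 0], "fingers": 5}

```text
t: 25.55
ee_pos: [479.3, 108.4, 92.0]
tcp_rot: [3.142, 0.001, 0.0]
contact_force: [-0.1, 0.3, -1.3]
gripper_width: 56.7
grasp_force: 30.0
```

Request:
apply_moves:
  commands:
    - {"linear": [0, 0, 0.1], "rotation": [0, 0, 0], "fingers": 5}
    - {"linear": [0, 0, 0.1], "rotation": [0, 0, 0], "fingers": 5}
    - {"linear": [0, 0, 0], "rotation": [0, 0, 0], "fingers": 5}

```text
t: 25.92
ee_pos: [479.3, 108.4, 90.1]
tcp_rot: [-3.142, -0.001, -0.0]
contact_force: [0.7, 0.1, -1.1]
gripper_width: 56.7
grasp_force: 30.0
```

Request:
apply_moves:
  commands:
    - {"linear": [0, 0.05, 0.1], "rotation": [0, 0, 0], "fingers": 5}
    - {"linear": [0, 0, 0.1], "rotation": [0, 0, 0], "fingers": 5}
    - {"linear": [0, 0, 0.05], "rotation": [0, 0, 0], "fingers": 5}
    - {"linear": [0, 0, 0], "rotation": [0, 0, 0], "fingers": 5}

```text
t: 26.42
ee_pos: [479.2, 107.9, 87.4]
tcp_rot: [3.142, 0.001, -0.0]
contact_force: [-0.2, 0.1, -0.8]
gripper_width: 56.5
grasp_force: 30.0
```

```bash
python3 - <<'E'
# nut orientation from side view: top-face/hull edges in world
from h import *
s=load('side0')
im=s['image'][149:189,235:275];c=cv2.resize(im,(320,320),interpolation=cv2.INTER_CUBIC)
t=load('top0')['image'][211:251,188:228];d=cv2.resize(t,(320,320),interpolation=cv2.INTER_CUBIC)
cv2.imwrite('pics/nut.png',cv2.cvtColor(np.hstack([c,d]),cv2.COLOR_RGB2BGR))
E
```

```text
(no output)
```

View pics/nut.png

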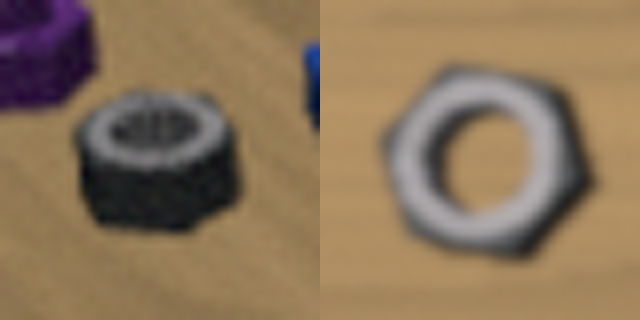

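The nut crop confirms grey/dark steel. Its corner axis runs at about 21° in the world, so a flat pair is square to 111° and the tool has to turn −21.3° about its z. First, seat the collar.

Request:
apply_moves:
  commands:
    - {"linear": [0, 0, 0.1], "rotation": [0, 0, 0], "fingers": 5}
    - {"linear": [0, 0, 0.05], "rotation": [0, 0, 0], "fingers": 5}
    - {"linear": [0, 0, 0], "rotation": [0, 0, 0], "fingers": 5}

```text
t: 26.8
ee_pos: [479.3, 107.9, 87.2]
tcp_rot: [-3.141, -0.0, -0.001]
contact_force: [-2.2, -0.5, 13.1]
gripper_width: 56.5
grasp_force: 30.1
```

Request:
apply_moves:
  commands:
    - {"linear": [0, 0, -0.05], "rotation": [0, 0, 0], "fingers": 7.2}
    - {"linear": [0, 0, 0], "rotation": [0, 0, 0], "fingers": 7.2}
    - {"linear": [0, 0, 0], "rotation": [0, 0, 0], "fingers": 7.2}
    - {"linear": [0, 0, -2], "rotation": [0, 0, 0], "fingers": 7.2}
    - {"linear": [0, 0, -4], "rotation": [0, 0, 0], "fingers": 7.2}
    - {"linear": [-1, -4.5, 0], "rotation": [0, 0, 0], "fingers": 7.2}
    - {"linear": [-1, -4.5, 0], "rotation": [0, 0, 0], "fingers": 7.2}
    - {"linear": [-1, -4.5, 0], "rotation": [0, 0, 0], "fingers": 7.2}

```text
t: 27.8
ee_pos: [448.9, 244.1, 146.5]
tcp_rot: [-3.142, 0.0, -0.0]
contact_force: [-0.3, 0.3, -0.7]
gripper_width: 71.9
grasp_force: 0.0
```

Request:
apply_moves:
  commands:
    - {"linear": [-1.1, -4.5, 0], "rotation": [0, 0, 0], "fingers": 6.6}
    - {"linear": [0, 0, 4], "rotation": [0, 0, -10.6], "fingers": 6.6}
    - {"linear": [0, 0, 4], "rotation": [0, 0, -10.6], "fingers": 6.6}
    - {"linear": [0, 0, 0], "rotation": [0, 0, 0], "fingers": 6.6}
    - {"linear": [0, 0, 0], "rotation": [0, 0, 0], "fingers": 6.6}

```text
t: 28.42
ee_pos: [438.9, 287.9, 67.3]
tcp_rot: [-3.089, -0.573, -0.002]
contact_force: [0.2, 0.0, 1.2]
gripper_width: 66.1
grasp_force: 0.0
```

```bash
python3 -c "
from look import *
look('nut1',((270,165),(215,220)),50)"
```

```text
28.525 [439.3 288.3  68. ] [ 0.3 -0.2  0.7] 65.7
```

View pics/nut1.png

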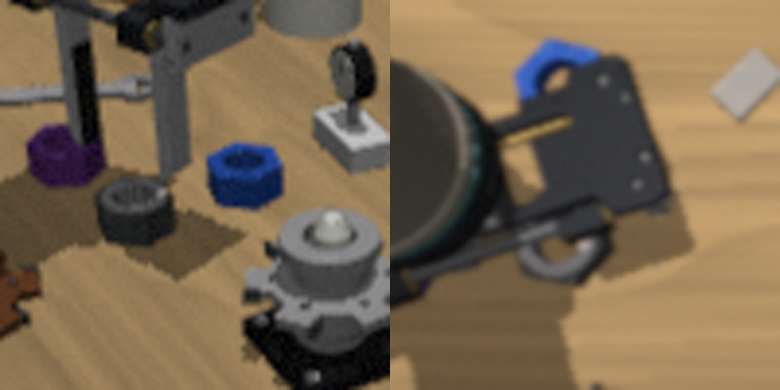

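Tall stack is complete and level; the fingers straddle the grey nut, aligned with its flats and clear of the blue and purple ones.

Request:
apply_moves:
  commands:
    - {"linear": [0, 0, 2.5], "rotation": [0, 0, 0], "fingers": 6.6}
    - {"linear": [0, 0, 1.5], "rotation": [0, 0, 0], "fingers": 6.6}
    - {"linear": [0, 0, 0.6], "rotation": [0, 0, 0], "fingers": 6.6}
    - {"linear": [0, 0, 0], "rotation": [0, 0, 0], "fingers": 6.6}

```text
t: 29.02
ee_pos: [438.2, 287.8, 20.6]
tcp_rot: [3.088, 0.578, -0.0]
contact_force: [1.0, -0.9, -0.0]
gripper_width: 66.0
grasp_force: 0.0
```

Request:
apply_moves:
  commands:
    - {"linear": [0, 0, 0], "rotation": [0, 0, 0], "fingers": 3.5}
    - {"linear": [0, 0, 0], "rotation": [0, 0, 0], "fingers": 3.5}
    - {"linear": [0, 0, 0], "rotation": [0, 0, 0], "fingers": 3.5}
    - {"linear": [0, 0, 0], "rotation": [0, 0, 0], "fingers": 3.5}
    - {"linear": [0, 0, 0], "rotation": [0, 0, 0], "fingers": 3.5}
    - {"linear": [0, 0, 0], "rotation": [0, 0, 0], "fingers": 3.5}

```text
t: 29.78
ee_pos: [438.6, 287.7, 20.9]
tcp_rot: [3.088, 0.578, 0.001]
contact_force: [0.3, -2.3, 7.1]
gripper_width: 45.7
grasp_force: 30.0
```

Request:
apply_moves:
  commands:
    - {"linear": [0, 0, -2.5], "rotation": [0, 0, 0], "fingers": 3.5}
    - {"linear": [0, 0, -5.5], "rotation": [0, 0, 0], "fingers": 3.5}
    - {"linear": [0, 0, -5.5], "rotation": [0, 0, 0], "fingers": 3.5}
    - {"linear": [0, 0, 0], "rotation": [0, 0, 10.6], "fingers": 3.5}
    - {"linear": [0, 0, 0], "rotation": [0, 0, 10.6], "fingers": 3.5}
    - {"linear": [2.5, 4.7, 0], "rotation": [0, 0, 0], "fingers": 3.5}
    - {"linear": [2.4, 4.7, 0], "rotation": [0, 0, 0], "fingers": 3.5}
    - {"linear": [2.4, 4.7, 0], "rotation": [0, 0, 0], "fingers": 3.5}

```text
t: 30.78
ee_pos: [511.1, 146.0, 154.9]
tcp_rot: [3.142, 0.003, -0.002]
contact_force: [1.0, 0.7, -2.7]
gripper_width: 45.7
grasp_force: 30.0
```

Request:
apply_moves:
  commands:
    - {"linear": [2.4, 4.7, 0], "rotation": [0, 0, 0], "fingers": 3.5}
    - {"linear": [2.4, 4.7, 0], "rotation": [0, 0, 0], "fingers": 3.5}
    - {"linear": [2.4, 4.8, 0], "rotation": [0, 0, 0], "fingers": 3.5}
    - {"linear": [2.4, 4.8, 0], "rotation": [0, 0, 0], "fingers": 3.5}
    - {"linear": [2.5, 4.8, 2], "rotation": [0, 0, 0], "fingers": 3.5}
    - {"linear": [0, 0, 0], "rotation": [0, 0, 0], "fingers": 3.5}
    - {"linear": [0, 0, 0], "rotation": [0, 0, 0], "fingers": 3.5}
    - {"linear": [0, 0, 0], "rotation": [0, 0, 0], "fingers": 3.5}

```text
t: 31.78
ee_pos: [632.0, -88.7, 135.5]
tcp_rot: [-3.14, -0.005, 0.001]
contact_force: [0.4, 0.5, -2.7]
gripper_width: 45.6
grasp_force: 30.0
```

```bash
python3 -c "
from look import *
look('nut2',((418,190),(390,140)),55)"
```

```text
31.875 [632.3 -89.2 135.9] [-0.   0.1 -3.1] 45.8
```

View pics/nut2.png

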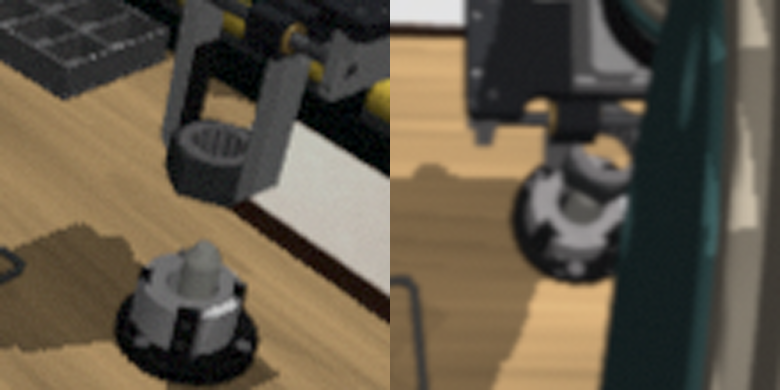

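Request:
apply_moves:
  commands:
    - {"linear": [0, 0.1, 2.5], "rotation": [0, 0, 0], "fingers": 3.5}
    - {"linear": [0, 0, 1.5], "rotation": [0, 0, 0], "fingers": 3.5}
    - {"linear": [0, 0, 1], "rotation": [0, 0, 0], "fingers": 3.5}
    - {"linear": [0, 0, 1], "rotation": [0, 0, 0], "fingers": 3.5}
    - {"linear": [0, 0, 0.8], "rotation": [0, 0, 0], "fingers": 3.5}
    - {"linear": [0, 0, 0], "rotation": [0, 0, 0], "fingers": 3.5}

```text
t: 32.62
ee_pos: [632.0, -92.0, 66.9]
tcp_rot: [-3.141, -0.001, 0.002]
contact_force: [0.7, 0.4, -2.6]
gripper_width: 45.9
grasp_force: 30.0
```

Request:
apply_moves:
  commands:
    - {"linear": [0, 0, 0.1], "rotation": [0, 0, 0], "fingers": 3.5}
    - {"linear": [0, 0, 0.1], "rotation": [0, 0, 0], "fingers": 3.5}
    - {"linear": [0, 0, 0], "rotation": [0, 0, 0], "fingers": 3.5}

```text
t: 33.0
ee_pos: [632.4, -92.1, 65.7]
tcp_rot: [3.142, 0.001, 0.001]
contact_force: [0.1, 0.4, -2.6]
gripper_width: 45.8
grasp_force: 30.0
```

Request:
apply_moves:
  commands:
    - {"linear": [0, -0.05, 0.1], "rotation": [0, 0, 0], "fingers": 3.5}
    - {"linear": [0, 0, 0.1], "rotation": [0, 0, 0], "fingers": 3.5}
    - {"linear": [0, 0, 0], "rotation": [0, 0, 0], "fingers": 3.5}

```text
t: 33.38
ee_pos: [632.3, -91.5, 63.4]
tcp_rot: [-3.142, -0.001, 0.0]
contact_force: [0.3, 0.1, -2.3]
gripper_width: 45.7
grasp_force: 30.0
```

Request:
apply_moves:
  commands:
    - {"linear": [0, 0, 0.1], "rotation": [0, 0, 0], "fingers": 3.5}
    - {"linear": [0, 0, 0.05], "rotation": [0, 0, 0], "fingers": 3.5}
    - {"linear": [0, 0, 0], "rotation": [0, 0, 0], "fingers": 3.5}

```text
t: 33.75
ee_pos: [632.4, -91.6, 63.0]
tcp_rot: [-3.142, -0.001, -0.001]
contact_force: [-2.1, 0.9, 6.1]
gripper_width: 45.9
grasp_force: 30.0
```

Seated. Release, retract, and look.

Request:
apply_moves:
  commands:
    - {"linear": [0, 0, 0], "rotation": [0, 0, 0], "fingers": 6.2}
    - {"linear": [0, 0, 0], "rotation": [0, 0, 0], "fingers": 6.2}
    - {"linear": [0, 0, 0], "rotation": [0, 0, 0], "fingers": 6.2}
    - {"linear": [0, 0, -2], "rotation": [0, 0, 0], "fingers": 6.2}
    - {"linear": [0, 0, -5], "rotation": [0, 0, 0], "fingers": 6.2}
    - {"linear": [0, 0, -5], "rotation": [0, 0, 0], "fingers": 6.2}
    - {"linear": [0, 5, 0], "rotation": [0, 0, 0], "fingers": 6.2}
    - {"linear": [0, 5, 0], "rotation": [0, 0, 0], "fingers": 6.2}

```text
t: 34.75
ee_pos: [633.5, -192.2, 184.9]
tcp_rot: [3.141, 0.004, 0.006]
contact_force: [-0.2, -0.5, -0.8]
gripper_width: 61.9
grasp_force: 0.0
```

Request:
apply_moves:
  commands:
    - {"linear": [0, 5, 0], "rotation": [0, 0, 0], "fingers": 6.2}
    - {"linear": [0, 5, 0], "rotation": [0, 0, 0], "fingers": 6.2}
    - {"linear": [0, 5, 0], "rotation": [0, 0, 0], "fingers": 6.2}
    - {"linear": [0, 0, 0], "rotation": [0, 0, 0], "fingers": 6.2}
    - {"linear": [0, 0, 0], "rotation": [0, 0, 0], "fingers": 6.2}

```text
t: 35.38
ee_pos: [632.7, -340.8, 182.8]
tcp_rot: [-3.141, -0.001, -0.002]
contact_force: [1.4, 0.1, -0.6]
gripper_width: 61.8
grasp_force: 0.0
```

```bash
python3 -c "
from look import *
look('end',((360,190),(340,180)),85)"
```

```text
35.475 [ 633.3 -339.3  182.6] [-0.9  0.3 -0. ] 62.0
```

View pics/end.png

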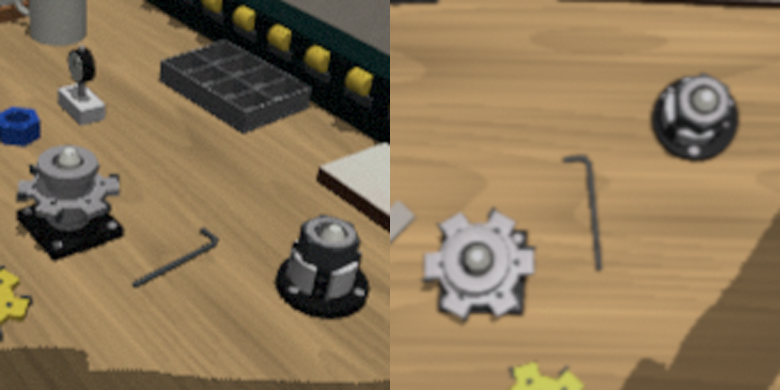

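Both stacks are complete, level and centred on their pins, and the gauge is undisturbed. Handing in.

```bash
python3 -c "
from plant import ticket
print(ticket.hand_in())"
```

```text
the job is handed in; nothing more can be done
None
```

Both sets of tooling are stacked on their pins in the order asked and released, the gauge was not touched, and the job was handed in at about 35.5 s; the hand-in returned no verdict, but the final pictures show both stacks seated, level and centred.

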